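Fit the yellow reamer to the citrus juicer

ROBOT

A 6-joint arm with a two-finger parallel gripper is mounted at the origin on a cart in front of the work surface, level with it; the furniture and walls round the work are solid. World frame = base frame: x ahead of the robot, y to its left, z up, the work surface at z = 0. Lengths are in m, angles in degrees, forces in N, time in s.
With the tool pointing down it reaches from about 0.375 to 0.9 m from the base axis. Payload 3.1 kg.
Tool frame: the origin (TCP) lies where the fingers leave the gripper's body, on its centre line; the fingertips stand 70 mm ahead of it and the grasp point (between the pads) lies 51 mm ahead of it; z points along the fingers, y is the line along which they close (so a half turn about z gives the same grasp; the last joint's range is limited). The gripper opens to 87 mm and grips with 3 to 60 N. Pads are 19 mm wide; open, the fingers measure 117 mm over their backs; the gripper's body (75 mm by 190 mm) begins 51 mm behind the grasp point.
Start: joints at [59.215, 30.224, 82.088, -0, 67.689, -10.227], TCP at [0.219, 0.585, 0.292] pointing down, gripper open.
Joint ranges: [-176.69, 176.69], [-43.24, 126.21], [12.49, 139.97], [-82, 262], [0, 151.66], [-163.58, 163.58]. Speed limits (degrees/s): [159.86, 159.86, 180, 180, 180, 180].

INTERFACE

Orientations are given as a 3x3 rotation matrix whose columns are the frame's x, y, z axes.
In Python, from rig import readout, capture, calibration, bot, look_for gives the robot as it stands. The module is installed in compiled form; this text tells all that it offers.
- The arm moves only by the shell command python3 -m pendant 'ROWS'. ROWS is JSON, a list of rows, each a list of 7 numbers: the shift along the tool's x, y, z normalised to -1 to 1, where 1 is 200 mm, then the turn, a rotation vector about the tool's x, y, z normalised to -1 to 1, where 1 is 180 degrees, then the closure, from -1 (fully open) to 1 (shut). In form: [[dx, dy, dz, ax, ay, az, grip], ...]. A call has 1 to 8 rows; each row is the pose to reach, as a shift and turn from the pose commanded when the call began, along the tool's axes at that moment, turning the shorter way round; what a row does not reach only later rows make up. A row lasts 1/10 s, in which the tool goes at most 50 mm and 8.59 degrees, less where a joint would pass 70% of its speed; a pose out of reach is approached as far as the arm can. A call with a number of a shift or a turn outside -1 to 1 is refused whole. A call with a gripper value outside its range is refused whole. The fingers move at their own pace and stop on an object; the grip force is fixed at half the most. Time passes only in rows, so rows that repeat a pose let the fingers close. It gives the time, the measured TCP pose, the force, the opening and the grip force at its end, in the units of the state.
- readout.read_state(): the state, without advancing time (a new reading comes with each control period).
- capture(name): name is "side" or "top" or "wrist"; returns (picture, depth): 400x640x3 uint8, red, green, blue; 400x640 float32, m along the optical axis (not along the pixel's ray), 0 where there is no reading.
- calibration(name): a dict with "mtx" (3x3 intrinsics, pixels), "T" (4x4, takes a point from camera to world coordinates); the wrist camera has in their place "mount" (4x4, takes a point from camera to tool coordinates, whose origin is the TCP and whose axes are the flange's). Camera axes: x right, y down, z forward; pixel columns grow to the right and rows downward; lengths in m; the calibration is good to about 2 mm. The wrist camera is an equidistant fisheye: a pixel r from the principal point sees the ray r / f radians off the axis. A picture is of the moment at which its call begins: read the wrist's pose just before it. calibration takes no time and is no camera call.
- bot.hand_in(): hands the job in; it is judged then, once.
Trained networks look in the newest picture that a camera, given by its name, has taken for a name from the list of things; names that differ only in an ending like _2 or _b are one class to them, and where a whole thing is asked for, a point or a joint stands for the part that bears it (a point fixed in the world has none). Each returns a list of dicts, best first, with "conf" (0 to 1); they miss things now and then, are a little off and sometimes report something else, mostly with a low value. They report only what shows in the picture. A call takes as long as a camera call. They do not tell look-alikes from the thing itself.
- look_for(thing, camera): "extent" ([left, top, right, bottom] in pixels, round what is visible of it).
The state is a dict: "time_s": time; "joint_positions": joint angles; "qvel": joint speeds; "tau": joint torques, N m; "position": TCP position; "tcp_rot": TCP orientation; "force": force on the tool from outside, world axes, zero at the start; "moment": the same for the moment, N m; "opening": opening from 0.0 (shut) to 1.0 (fully open); "grasp_force": force on a finger pad.
Only numpy, scipy, OpenCV 4.12 (cv2) and the standard library are available. Lean on these libraries where they do the work, as an engineer would, in place of code of your own. Each camera call takes 0.05 s, during which the arm holds its last target. There are 200 camera calls.

TASK

Lift the yellow reamer out of the wooden rack, turn it until the two flats of its shaft line up with the oblong slot in the juicer's drive socket, and lower it (do not drop it) until its shaft drops fully home and its flange sits flat on the socket. Let go of it and leave the green reamer in the rack.

Things in the scene. Friction and masses are not known exactly. Their poses are not given: they have to be found in the camera images.
- yellow_reamer_grip (a point): Yellow reamer, 120 g, to be fitted. Point: middle of its upright grip tab, a disc 48 mm across, 16 mm thick; z up, x in its broad plane, y through its thickness (grip across y). Ribbed cone from 17 mm below; flange 64 mm across, 6 mm thick, underside 44 mm below; under it a steel shaft 24 mm long, flats on two sides, 28 mm along x by 16 mm along y. Stands upright in the rack, lifts out freely.
- green_reamer_grip (a point): Green reamer of the same shape and size in the rack's other hole, to be left there; point and axes as for the yellow one. Which hole holds which varies.
- reamer_rack: Fixed wooden rack, 90 x 216 x 30 mm (x, y, z), origin under its centre. Two round holes, 42 mm wide, at y = +60 and -60 mm; each reamer's flange rests on the rack's top with its shaft hanging free in a hole, at any turn.
- juicer_socket (a point): Centre of the slot's mouth in the drive socket of the fixed red juicer (150 mm across): a black block 62 x 48 mm, flat top 85 mm above the tray; steel dish rim 14 mm lower, 70 mm radius, spout to -x. z up, x along the oblong slot (white marks at its ends): 33 x 21 mm, 27 mm deep, 3 mm bevel. Shaft enters within 8 degrees, either way round; home when flange meets block, grip point 44 mm above this.
Not all that is in view belongs to the job. Of the things shaped like the part that bears yellow_reamer_grip, the yellow one is meant.

How it is judged:
By the outcome, as a careful person would: the job done as asked, in the order asked, and still so for the second after the job is handed in, with the robot touching nothing.
It also fails if it takes over 34 s, if anything falls off the work surface, if the arm or the gripper's body presses on something with over 40 N, if the wrist force passes 120 N, or if a joint passes its speed limit or range.

## Working session

There is one attempt and no reset: what is moved stays moved. The work goes in short steps, Python scripts to look and compute and a shell command to move; the robot and the scene stay as the last step left them, time stands still between calls to the robot, and variables do not carry over. Pictures are saved under pics/ and viewed, at most 10 in all, crops included, and the job is handed in when it is done.

```bash
mkdir -p pics; cat > h.py <<'E'
import numpy as np, cv2
from rig import readout, capture, calibration, bot, look_for
def cloud(name,d,st=None):
    c=calibration(name);K=np.array(c["mtx"]);v,u=np.mgrid[:400,:640].astype(float)
    if name!="wrist":
        P=np.stack([(u-K[0,2])/K[0,0]*d,(v-K[1,2])/K[1,1]*d,d],-1);T=np.array(c["T"])
    else:
        a=(u-K[0,2])/K[0,0];b=(v-K[1,2])/K[1,1];r=np.hypot(a,b)+1e-9
        t=np.tan(r);P=np.stack([a/r*t*d,b/r*t*d,d],-1)
        W=np.eye(4);W[:3,:3]=st["tcp_rot"];W[:3,3]=st["position"];T=W@np.array(c["mount"])
    Q=P@T[:3,:3].T+T[:3,3];Q[d<=0]=np.nan
    return Q
def save(n,img): cv2.imwrite("pics/"+n,img[:,:,::-1])
E
python3 - <<'E'
from h import *
ims=[]
for n in ("top","side"):
    p,d=capture(n);np.savez(n,p=p,d=d);save(n+".png",p)
    for t in ("yellow_reamer_grip","reamer_rack","juicer_socket"):
        for r in look_for(t,n)[:5]:
            print(n,t,round(r["conf"],2),np.round(r["extent"]))
s=readout.read_state();print(s)
E
```

```text
top yellow_reamer_grip 0.96 [430. 214. 454. 240.]
top yellow_reamer_grip 0.63 [379. 196. 408. 220.]
top yellow_reamer_grip 0.52 [324. 188. 413. 227.]
top reamer_rack 0.86 [322. 188. 415. 227.]
top juicer_socket 0.81 [164. 191. 228. 263.]
top juicer_socket 0.37 [378. 194. 406. 220.]
side yellow_reamer_grip 0.73 [352. 149. 374. 176.]
side yellow_reamer_grip 0.65 [324. 161. 345. 188.]
side reamer_rack 0.8 [300. 174. 355. 231.]
side juicer_socket 0.83 [235. 276. 332. 364.]
{'time_s': 0.4, 'joint_positions': array([ 5.92159148e+01,  3.02336335e+01,  8.20978870e+01, -9.87276603e-04,
        6.76908739e+01, -1.02281873e+01]), 'qvel': array([ 0.04331448, -0.10110883, -0.13161306, -0.00246137,  0.00813926,
        0.05364978]), 'tau': array([-4.43054550e-04, -4.39500010e+01, -1.76656258e+01,  6.32499252e-02,
        5.30053501e-02, -7.76484148e-05]), 'position': array([0.21937726, 0.58511374, 0.29208297]), 'tcp_rot': array([[-9.36332373e-01,  3.51114872e-01, -1.86346209e-04],
       [ 3.51114917e-01,  9.36332311e-01, -3.43943751e-04],
       [ 5.37182110e-05, -3.87474602e-04, -9.99999923e-01]]), 'force': array([-0.45241617,  0.75869148,  0.70394736]), 'moment': array([ 0.01559086,  0.01291814, -0.00311547]), 'grasp_force': 0.0, 'opening': 0.996611122631618}
```

View pics/top.png

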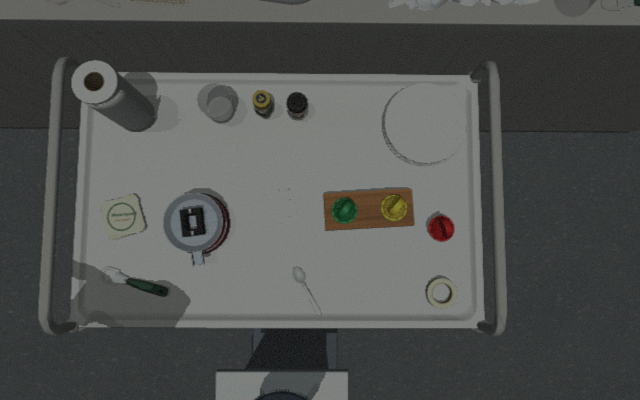

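View pics/side.png

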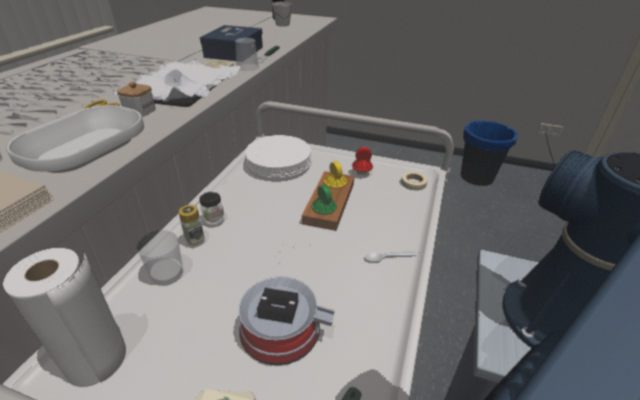

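The top view shows three look-alikes: yellow in the rack at (394,207), green in the rack at (344,210) and red loose on the tray at (441,228). I choose the yellow one. The juicer's socket is at (193,221), with its spout towards (197,258).

```bash
cat > m.py <<'E'
from h import *
def pca(X):
    c=X.mean(0);w,V=np.linalg.eigh(np.cov((X-c).T));return c,np.degrees(np.arctan2(V[1,-1],V[0,-1])),np.sqrt(w)
E
python3 - <<'E'
from m import *
z=np.load("top.npz");p,d=z["p"].astype(int),z["d"];Q=cloud("top",d)
print(np.array(calibration("top")["T"]).round(3).tolist())
for nm,(u0,v0,u1,v1) in dict(yel=(376,190,412,225),grn=(328,194,360,226)).items():
    q=Q[v0:v1,u0:u1].reshape(-1,3);c=p[v0:v1,u0:u1].reshape(-1,3)
    m=(c[:,0]>2*c[:,2]+20)&(c[:,1]>1.5*c[:,2]+20)&(c[:,1]>.75*c[:,0]) if nm=="yel" else c[:,1]>c[:,0]*2
    print(nm,"zmax",np.nanmax(q[:,2]),"all",np.nanmean(q[m],0))
    t=m&(q[:,2]>.09);print(" tab",t.sum(),q[t].mean(0) if t.any() else 0, pca(q[t][:,:2]) if t.sum()>3 else 0)
u0,v0,u1,v1=160,185,235,270
q=Q[v0:v1,u0:u1].reshape(-1,3);c=p[v0:v1,u0:u1].reshape(-1,3)
print("jz",np.nanpercentile(q[:,2],[50,80,95,100]))
t=(q[:,2]>.08)&(np.abs(q[:,2]-.085)<.012)&(c.max(1)<70);print(t.sum(),pca(q[t][:,:2]))
t=(np.abs(q[:,2]-.071)<.006);x=q[t][:,:2];print("dish",x.mean(0),x.min(0),x.max(0))
save("topcrop.png",np.hstack([cv2.resize(p[185:235,320:460].astype(np.uint8),None,fx=4,fy=4,interpolation=2)[:200,:560],cv2.resize(p[195:245,165:225].astype(np.uint8),None,fx=4,fy=4,interpolation=2)]))
E
```

```text
[[0.004, -0.996, 0.094, 0.449], [-1.0, -0.005, -0.012, -0.072], [0.012, -0.094, -0.995, 1.15], [0.0, 0.0, 0.0, 1.0]]
yel zmax 0.09841833754619378 all [ 0.54176127 -0.26371365  0.05625643]
 tab 75 [ 0.54395549 -0.26763938  0.09325913] (array([ 0.54395549, -0.26763938]), np.float64(143.2287932239349), array([0.00446775, 0.00824527]))
grn zmax 0.0983136558445441 all [ 0.53442701 -0.14610597  0.05847753]
 tab 73 [ 0.53738534 -0.14860418  0.09330288] (array([ 0.53738534, -0.14860418]), np.float64(143.12031898727952), array([0.00462108, 0.00795364]))
jz [0.03024661 0.06502204 0.084337   0.09122812]
438 (array([0.50536917, 0.20521168]), np.float64(-173.54253997315755), array([0.01614927, 0.01947545]))
dish [0.50064378 0.20904546] [0.40576536 0.13680084] [0.57274028 0.27467095]
```

View pics/topcrop.png

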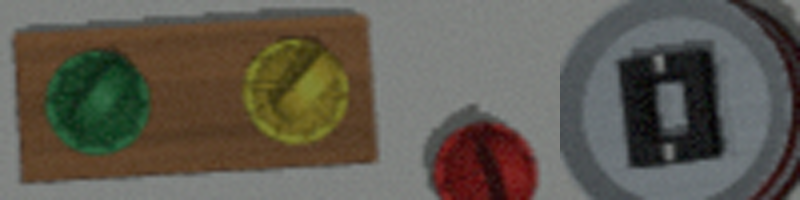

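The crop confirms it: yellow is at the rack's right hole, with green on the left and red loose on the tray. The yellow tab's broad plane runs at roughly 135–143°, and the slot runs at about 7° with its white marks at the top and bottom ends. I'll go via the juicer so the wrist camera can look at it.

```bash
python3 -c "
from rig import calibration;print(calibration('wrist'))"; python3 -m pendant '[[-0.9,-0.7,0,0,0,0,-1],[-0.9,-0.7,0,0,0,0,-1],[-0.9,-0.7,0,0,0,0,-1],[-0.9,-0.7,0,0,0,0,-1],[-0.9,-0.7,0,0,0,0,-1]]' && python3 -m pendant '[[-0.9,-0.7,0,0,0,0,-1],[-0.9,-0.7,0,0,0,0,-1],[-0.9,-0.7,0,0,0,0,-1],[-0.9,-0.7,0,0,0,0,-1],[-0.9,-0.7,0,0,0,0,-1],[-0.9,-0.7,0,0,0,0,-1]]'
```

```text
{'mtx': array([[309.70691629,   0.        , 317.85167879],
       [  0.        , 309.70691629, 199.12924189],
       [  0.        ,   0.        ,   1.        ]]), 'mount': array([[-8.47734374e-04, -9.57901180e-01, -2.87096865e-01,
         8.02379911e-02],
       [ 9.99999056e-01, -1.12239969e-03,  7.92117376e-04,
        -8.41847893e-04],
       [-1.08100760e-03, -2.87095923e-01,  9.57901228e-01,
        -9.28199023e-02],
       [ 0.00000000e+00,  0.00000000e+00,  0.00000000e+00,
         1.00000000e+00]])}
time_s: 0.9
position: [0.3401, 0.3881, 0.2924]
tcp_rot: [[-0.936, 0.353, 0.0], [0.353, 0.936, -0.001], [-0.001, -0.001, -1.0]]
force: [0.2, -0.2, 0.4]
opening: 1.001
grasp_force: 0.0
time_s: 1.5
position: [0.4607, 0.1937, 0.2925]
tcp_rot: [[-0.934, 0.356, 0.002], [0.356, 0.934, -0.0], [-0.002, 0.0, -1.0]]
force: [-0.0, 0.1, -0.2]
opening: 0.999
grasp_force: 0.0
```

```bash
python3 - <<'E'
from m import *
s=readout.read_state();p,d=capture("wrist");np.savez("w1",p=p,d=d,pos=s["position"],R=s["tcp_rot"]);save("w1.png",p);print(s["position"],s["joint_positions"],s["time_s"])
E
```

```text
[0.46072339 0.19374528 0.29254243] [ 1.00007795e+01  2.05640916e+01  9.97955330e+01 -5.88149627e-02
  5.95154791e+01 -5.91099269e+01] 1.5
```

View pics/w1.png

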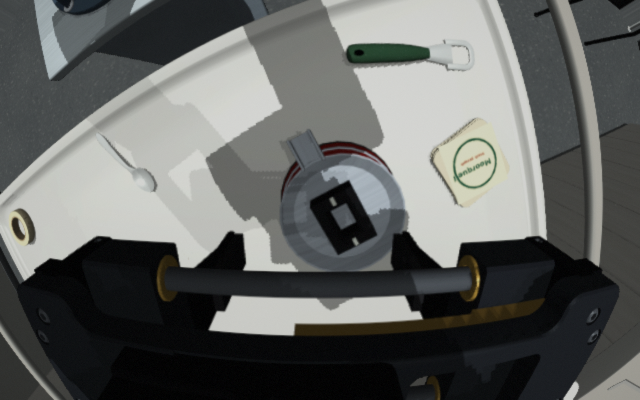

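The wrist view shows the juicer in full: black block at (342,215), white marks at (333,202) and (354,239), spout at (303,148).

```bash
python3 - <<'E'
from m import *
z=np.load("w1.npz");p=z["p"].astype(int);s=dict(position=z["pos"],tcp_rot=z["R"]);Q=cloud("wrist",z["d"],s)
u0,v0,u1,v1=295,175,385,262
q=Q[v0:v1,u0:u1].reshape(-1,3);c=p[v0:v1,u0:u1].reshape(-1,3)
t=np.abs(q[:,2]-.085)<.007;X=q[t][:,:2];print(t.sum(),np.median(q[t],0));
r=cv2.minAreaRect(X.astype(np.float32)*1000);print("block",r)
k=Q[v0:v1,u0:u1,2]
w=t&(c.min(1)>150)
X=q[w];print(w.sum()); 
from scipy.cluster.vq import kmeans2
cc,l=kmeans2(X[:,:2],2,seed=1,minit='++');print("marks",cc,cc.mean(0),np.degrees(np.arctan2(*(cc[1]-cc[0])[::-1])),np.bincount(l))
# slot: low points inside block
ctr=np.array(r[0])/1000
h=(np.hypot(*(q[:,:2]-ctr).T)<.025)&(q[:,2]<.075);print("slot",h.sum(),cv2.minAreaRect(q[h][:,:2].astype(np.float32)*1000))
E
```

```text
2093 [0.50019272 0.20590478 0.08520249]
block ((502.68035888671875, 206.09307861328125), (63.359066009521484, 48.764198303222656), 8.121227264404297)
0Traceback (most recent call last):
  File "<stdin>", line 11, in <module>
    return fun(*args, **kwargs)
    raise ValueError("Empty input is not supported.")
ValueError: Empty input is not supported.
```

```bash
python3 -m pendant '[[-0.6,-1,0,0,0,0,-1],[-0.6,-1,0,0,0,0,-1],[-0.6,-1,0,0,0,0,-1],[-0.6,-1,0,0,0,0,-1],[-0.6,-1,0,0,0,0,-1]]' && python3 -m pendant '[[-0.6,-1,0.25,0,0,0.12,-1],[-0.6,-1,0.25,0,0,0.12,-1],[-0.6,-1,0.25,0,0,0.12,-1],[-0.6,-1,0.25,0,0,0.12,-1],[-0.6,-1,0.25,0,0,0.12,-1],[-0.6,-1,0.25,0,0,0.12,-1],[-0.6,-1,0.25,0,0,0.12,-1]]'
python3 - <<'E'
from m import *
s=readout.read_state();p,d=capture("wrist");np.savez("w2",p=p,d=d,pos=s["position"],R=s["tcp_rot"]);save("w2.png",p)
print(s["position"],s["joint_positions"],s["time_s"])
Q=cloud("wrist",d,s);q=Q.reshape(-1,3);c=p.reshape(-1,3).astype(int)
m=(c[:,0]>1.6*c[:,2]+15)&(c[:,1]>1.4*c[:,2]+10)&(c[:,1]>.7*c[:,0])&(np.hypot(q[:,0]-.543,q[:,1]+.265)<.05)
for lo,hi in((.03,.042),(.08,.1),(.088,.1),(.092,.1)):
    t=m&(q[:,2]>lo)&(q[:,2]<hi);print(lo,t.sum(),np.median(q[t],0),cv2.minAreaRect(q[t][:,:2].astype(np.float32)*1000),pca(q[t][:,:2]))
E
```

```text
time_s: 2.05
position: [0.5006, -0.034, 0.2925]
tcp_rot: [[-0.936, 0.351, 0.001], [0.351, 0.936, -0.0], [-0.001, 0.0, -1.0]]
force: [0.0, 0.1, -0.7]
opening: 1.001
grasp_force: 0.0
time_s: 2.75
position: [0.5425, -0.2612, 0.2416]
tcp_rot: [[-0.741, 0.671, -0.001], [0.671, 0.741, 0.002], [0.002, 0.001, -1.0]]
force: [-0.4, 1.0, 0.3]
opening: 1.0
grasp_force: 0.0
[ 0.54246279 -0.2611991   0.24162486] [-3.63532658e+01  3.19498887e+01  8.82687934e+01  5.26775550e-02
  5.98992999e+01 -8.42102729e+01] 2.75
0.03 1035 [ 0.5323017  -0.2575493   0.03652942] ((542.4185791015625, -270.34991455078125), (64.55441284179688, 68.94586944580078), 6.724363803863525) (array([ 0.53675447, -0.26255595]), np.float64(-137.10491764566447), array([0.01908419, 0.02066806]))
0.08 831 [ 0.53816946 -0.26452601  0.09155182] ((540.6587524414062, -267.249267578125), (14.836203575134277, 40.887481689453125), 47.93154525756836) (array([ 0.5387908 , -0.26517066]), np.float64(137.6842375051005), array([0.00430118, 0.01124881]))
0.088 633 [ 0.54029578 -0.26656249  0.09258117] ((541.373779296875, -267.4662780761719), (14.52424430847168, 33.7458610534668), 47.00169372558594) (array([ 0.54062876, -0.26684824]), np.float64(137.48329878202844), array([0.00425855, 0.0088809 ]))
0.092 383 [ 0.5413274  -0.26748015  0.09342591] ((541.3784790039062, -267.618896484375), (14.198856353759766, 21.319599151611328), 47.97315979003906) (array([ 0.54141513, -0.26754161]), np.float64(137.09199109645598), array([0.00416448, 0.00555091]))
```

View pics/w2.png

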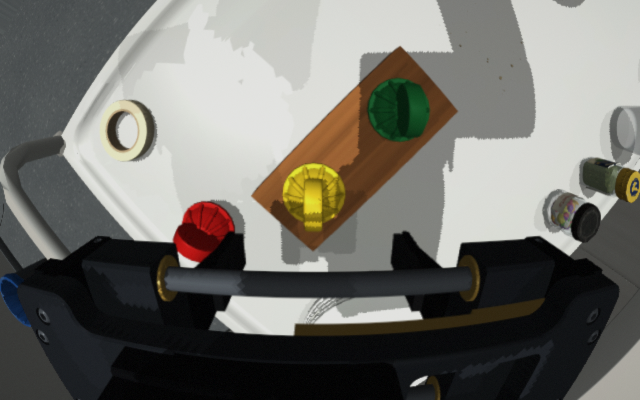

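Yellow tab is at (314,200) and green at (398,110), with red off to the side at (205,230). The grip axis is already within 0.5°, so I descend.

```bash
python3 -m pendant '[[-0.018,-0.028,0.2,0,0,0,-1],[-0.018,-0.028,0.4,0,0,0,-1],[-0.018,-0.028,0.56,0,0,0,-1],[-0.018,-0.028,0.56,0,0,0,-1],[-0.018,-0.028,0.56,0,0,0,1],[-0.018,-0.028,0.56,0,0,0,1],[-0.018,-0.028,0.56,0,0,0,1],[-0.018,-0.028,0.56,0,0,0,1]]'; python3 -m pendant '[[0,0,0,0,0,0,1],[0,0,0,0,0,0,1],[0,0,0,0,0,0,1]]'
```

```text
time_s: 3.6
position: [0.5421, -0.2691, 0.132]
tcp_rot: [[-0.741, 0.671, 0.003], [0.671, 0.741, -0.002], [-0.003, 0.0, -1.0]]
force: [-0.3, -0.2, 0.3]
opening: 0.725
grasp_force: 0.0
time_s: 3.9
position: [0.5413, -0.2689, 0.1304]
tcp_rot: [[-0.741, 0.671, 0.0], [0.671, 0.741, -0.0], [-0.0, 0.0, -1.0]]
force: [-0.9, 0.1, -0.4]
opening: 0.446
grasp_force: 0.0
```

```bash
python3 -m pendant '[[0,0,0,0,0,0,1],[0,0,0,0,0,0,1],[0,0,0,0,0,0,1],[0,0,0,0,0,0,1],[0,0,0,0,0,0,1]]'
```

```text
time_s: 4.4
position: [0.5414, -0.2687, 0.1302]
tcp_rot: [[-0.741, 0.671, 0.0], [0.671, 0.741, 0.0], [0.0, 0.0, -1.0]]
force: [0.1, 1.1, -0.6]
opening: 0.181
grasp_force: 30.0
```

Held (15.7 mm opening, 30 N). Lift straight up.

```bash
python3 -m pendant '[[0,0,-0.1,0,0,0,1],[0,0,-0.25,0,0,0,1],[0,0,-0.45,0,0,0,1],[0,0,-0.65,0,0,0,1],[0,0,-0.7,0,0,0,1],[0,0,-0.7,0,0,0,1]]'
python3 - <<'E'
from m import *
s=readout.read_state();p,d=capture("wrist");np.savez("w3",p=p,d=d,pos=s["position"],R=s["tcp_rot"]);save("w3.png",p)
print(s["position"],s["joint_positions"],s["time_s"])
R=s["tcp_rot"];T=np.array([.5027,.2061]);e=np.r_[T,s["position"][2]]-s["position"]
print("shift tool",R.T@e/.2,"y ang",np.degrees(np.arctan2(R[1,1],R[0,1])))
E
```

```text
time_s: 5.0
position: [0.5419, -0.2692, 0.272]
tcp_rot: [[-0.741, 0.671, 0.003], [0.671, 0.741, -0.003], [-0.004, 0.0, -1.0]]
force: [0.6, 0.1, -0.9]
opening: 0.181
grasp_force: 30.0
[ 0.54190814 -0.26919629  0.27204841] [-3.69843262e+01  2.99306039e+01  8.63942014e+01 -6.51154316e-03
  6.34416596e+01 -8.48284322e+01] 5.0
shift tool [ 1.74020898  1.63025289 -0.00664658] y ang 47.84703641287883
```

View pics/w3.png

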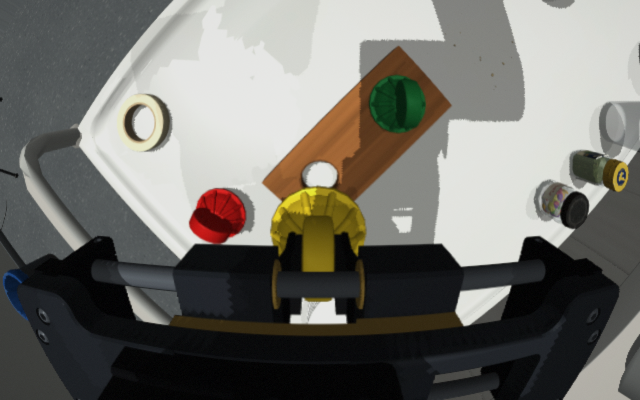

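The reamer hangs straight in the fingers (320,230), its hole is empty at (320,175), and green remains at (398,103). Carry it to the juicer.

```bash
python3 -m pendant '[[0.1,0.09,0,0,0,0,1],[0.26,0.24,0,0,0,0,1],[0.43,0.4,0,0,0,0,1],[0.6,0.56,0,0,0,0,1],[0.77,0.72,0,0,0,0,1],[0.87,0.815,0,0,0,0,1],[0.87,0.815,0,0,0,0,1]]' && python3 -m pendant '[[0.1,0.09,0,0,0,-0.04,1],[0.26,0.24,0,0,0,-0.08,1],[0.43,0.4,0,0,0,-0.12,1],[0.6,0.56,0,0,0,-0.16,1],[0.77,0.72,0,0,0,-0.2,1],[0.87,0.815,0,0,0,-0.24,1],[0.87,0.815,0,0,0,-0.28,1],[0.87,0.815,0,0,0,-0.28,1]]' && python3 -m pendant '[[0,0,0,0,0,0,1],[0,0,0,0,0,0,1]]'
cat > e.py <<'E'
from m import *
import sys
n=sys.argv[1]
s=readout.read_state();p,d=capture("wrist");np.savez(n,p=p,d=d,pos=s["position"],R=s["tcp_rot"]);save(n+".png",p)
R=s["tcp_rot"];P=s["position"];print(P,s["time_s"],"tool x ang",np.degrees(np.arctan2(R[1,0],R[0,0])))
q=cloud("wrist",d,s).reshape(-1,3);c=p.reshape(-1,3).astype(int)
t=(np.abs(q[:,2]-.085)<.006)&(np.hypot(q[:,0]-.503,q[:,1]-.206)<.045)
print("block",t.sum(),cv2.minAreaRect(q[t][:,:2].astype(np.float32)*1000))
L=(q-P)@R
y=(c[:,0]>1.6*c[:,2]+15)&(c[:,1]>.7*c[:,0])&(L[:,2]>.02)&(L[:,2]<.13)&(np.hypot(L[:,0],L[:,1])<.05)
for lo,hi in((.02,.045),(.045,.06),(.06,.075),(.085,.105)):
    k=y&(L[:,2]>lo)&(L[:,2]<hi)
    if k.any(): print("reamer z",lo,k.sum(),"x",np.percentile(L[k,0],[1,50,99]).round(4),"y",np.percentile(L[k,1],[1,50,99]).round(4))
e=R.T@(np.r_[.5027,.2061,P[2]]-P);print("shift tool",e/.2)
E
python3 e.py w4
```

```text
time_s: 5.75
position: [0.5191, -0.0271, 0.2676]
tcp_rot: [[-0.744, 0.668, -0.007], [0.668, 0.744, 0.003], [0.007, -0.003, -1.0]]
force: [-0.1, -0.4, -0.7]
opening: 0.18
grasp_force: 30.0
time_s: 6.55
position: [0.5015, 0.2065, 0.2682]
tcp_rot: [[-0.989, -0.145, -0.004], [-0.145, 0.989, -0.001], [0.004, -0.001, -1.0]]
force: [0.1, -0.1, -1.4]
opening: 0.184
grasp_force: 30.0
time_s: 6.75
position: [0.5022, 0.2054, 0.2694]
tcp_rot: [[-0.99, -0.14, -0.002], [-0.14, 0.99, -0.001], [0.002, -0.0, -1.0]]
force: [0.2, 0.1, -1.2]
opening: 0.181
grasp_force: 30.0
[0.50220096 0.20539007 0.26938682] 6.75 tool x ang -171.95042950598935
block 1095 ((484.61968994140625, 203.7531280517578), (26.99422836303711, 47.57323455810547), 7.1841864585876465)
reamer z 0.02 1133 x [-0.0153  0.0122  0.0191] y [-0.0083  0.      0.0078]
reamer z 0.045 697 x [-0.0185  0.022   0.0247] y [-0.0085  0.      0.0165]
reamer z 0.06 164 x [0.009  0.013  0.0245] y [-0.0167  0.0006  0.0168]
reamer z 0.085 2208 x [-0.0121  0.0205  0.0319] y [-0.0301  0.0001  0.0301]
shift tool [-2.96764481e-03  3.16527392e-03 -6.05508251e-06]
```

View pics/w4.png

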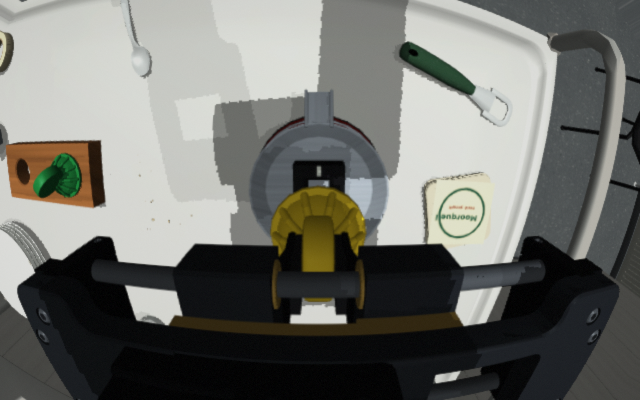

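Flange edge sits at tool x = +31.9 mm and the tab is centred in y, so the reamer is centred on the tool. The slot angle agrees within 1°. Lower to just above the slot, then slowly in.

```bash
python3 -m pendant '[[-0.003,0.003,0.06,0,0,0,1],[-0.003,0.003,0.12,0,0,0,1],[-0.003,0.003,0.18,0,0,0,1],[-0.003,0.003,0.24,0,0,0,1],[-0.003,0.003,0.27,0,0,0,1],[-0.003,0.003,0.27,0,0,0,1],[-0.003,0.003,0.27,0,0,0,1]]'; python3 e.py w5 | grep -v reamer; python3 -m pendant '[[0,0,0.02,0,0,0,1],[0,0,0.04,0,0,0,1],[0,0,0.05,0,0,0,1],[0,0,0.05,0,0,0,1]]'
```

```text
time_s: 7.5
position: [0.5028, 0.2072, 0.2162]
tcp_rot: [[-0.99, -0.143, 0.0], [-0.143, 0.99, -0.0], [-0.0, -0.0, -1.0]]
force: [0.3, 0.7, -1.2]
opening: 0.18
grasp_force: 30.0
[0.50283237 0.20723184 0.21615484] 7.5 tool x ang -171.75372244437793
block 946 ((479.5986633300781, 202.52157592773438), (16.1351261138916, 48.10414123535156), 8.46247673034668)
shift tool [ 1.46669707e-03 -5.50574471e-03 -9.28050989e-10]
time_s: 7.95
position: [0.5025, 0.2071, 0.2059]
tcp_rot: [[-0.99, -0.143, -0.001], [-0.143, 0.99, -0.0], [0.001, -0.0, -1.0]]
force: [0.6, 0.3, -1.3]
opening: 0.184
grasp_force: 30.0
```

```bash
python3 -m pendant '[[0,-0.004,0.015,0,0,0,1],[0,-0.004,0.03,0,0,0,1],[0,-0.004,0.045,0,0,0,1],[0,-0.004,0.06,0,0,0,1],[0,-0.004,0.075,0,0,0,1],[0,-0.004,0.085,0,0,0,1],[0,-0.004,0.085,0,0,0,1],[0,-0.004,0.085,0,0,0,1]]'
```

```text
time_s: 8.75
position: [0.5028, 0.2064, 0.1892]
tcp_rot: [[-0.99, -0.143, 0.0], [-0.143, 0.99, -0.0], [-0.0, -0.0, -1.0]]
force: [0.5, -0.3, -1.0]
opening: 0.181
grasp_force: 30.0
```

Freely in the slot, with about 4 mm to go.

```bash
python3 -m pendant '[[0,0,0.006,0,0,0,1],[0,0,0.012,0,0,0,1],[0,0,0.018,0,0,0,1],[0,0,0.022,0,0,0,1],[0,0,0.022,0,0,0,1]]'
```

```text
time_s: 9.25
position: [0.5028, 0.2064, 0.1851]
tcp_rot: [[-0.99, -0.143, 0.0], [-0.143, 0.99, -0.0], [-0.0, -0.0, -1.0]]
force: [0.2, 0.6, 2.3]
opening: 0.182
grasp_force: 30.0
```

```bash
python3 -m pendant '[[0,0,0.003,0,0,0,1],[0,0,0.005,0,0,0,1],[0,0,0.005,0,0,0,1]]'
```

```text
time_s: 9.55
position: [0.5028, 0.2064, 0.1851]
tcp_rot: [[-0.99, -0.143, 0.0], [-0.143, 0.99, -0.0], [-0.0, -0.0, -1.0]]
force: [-3.5, -1.6, 8.5]
opening: 0.181
grasp_force: 30.0
```

The flange met the block at exactly the expected height. Release and retreat upward.

```bash
python3 -m pendant '[[0,0,-0.003,0,0,0,1],[0,0,-0.003,0,0,0,-1],[0,0,-0.003,0,0,0,-1],[0,0,-0.003,0,0,0,-1],[0,0,-0.003,0,0,0,-1],[0,0,-0.003,0,0,0,-1],[0,0,-0.003,0,0,0,-1],[0,0,-0.003,0,0,0,-1]]' && python3 -m pendant '[[0,0,-0.1,0,0,0,-1],[0,0,-0.3,0,0,0,-1],[0,0,-0.5,0,0,0,-1],[0,0,-0.65,0,0,0,-1],[0,0,-0.65,0,0,0,-1],[0,0,-0.65,0,0,0,-1]]'
python3 - <<'E'
from m import *
s=readout.read_state();p,d=capture("wrist");save("w6.png",p);q=cloud("wrist",d,s).reshape(-1,3);c=p.reshape(-1,3).astype(int)
y=(c[:,0]>1.6*c[:,2]+15)&(c[:,1]>.7*c[:,0])&(np.hypot(q[:,0]-.503,q[:,1]-.206)<.05)
for a,b in((.083,.1),(.143,.17)):
    t=y&(q[:,2]>a)&(q[:,2]<b);print(t.sum(),q[t][:,2].min(),np.median(q[t],0),q[t][:,2].max(),pca(q[t][:,:2])[:2])
a,_=capture("side");cv2.imwrite("pics/s6.png",cv2.resize(a[230:380,210:360],None,fx=4,fy=4)[:,:,::-1])
E
```

```text
time_s: 10.35
position: [0.5028, 0.2063, 0.1844]
tcp_rot: [[-0.99, -0.143, -0.0], [-0.143, 0.99, -0.0], [0.0, -0.0, -1.0]]
force: [0.3, -1.1, -0.1]
opening: 0.735
grasp_force: 0.0
time_s: 10.95
position: [0.5027, 0.2064, 0.3149]
tcp_rot: [[-0.99, -0.143, 0.001], [-0.143, 0.99, 0.0], [-0.001, 0.0, -1.0]]
force: [0.2, 0.6, -0.6]
opening: 0.999
grasp_force: 0.0
1080 0.08357656477753184 [0.48871682 0.20107708 0.09245102] 0.09998824142936491 (array([0.49385825, 0.20443071]), np.float64(102.54660638478953))
566 0.1430410416087085 [0.50035104 0.20626209 0.14766598] 0.15080789095505492 (array([0.50100996, 0.20629952]), np.float64(-171.8406494662961))
```

View pics/w6.png

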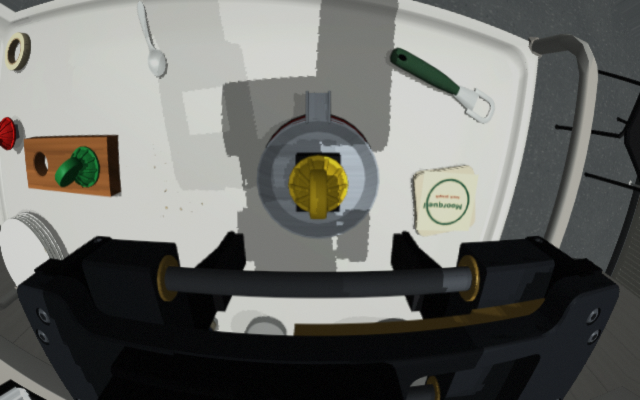

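View pics/s6.png

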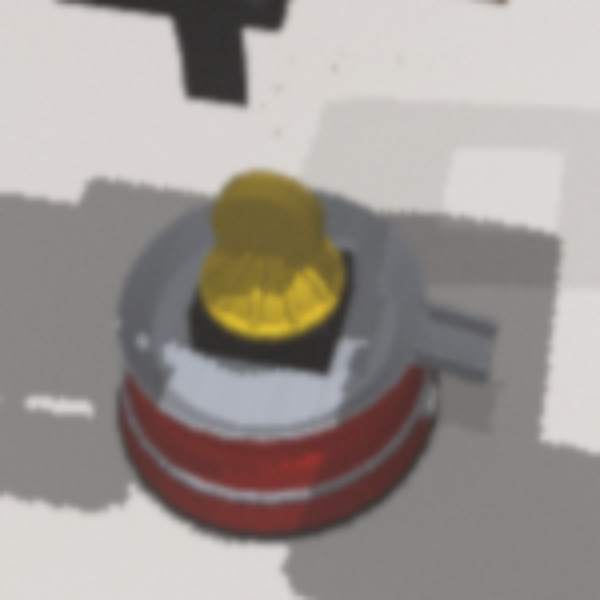

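The flange sits flat on the block in both views (yellow at (318,185) in the wrist picture), and green is still in the rack at (77,168). The arm is clear.

```bash
python3 -c "
from rig import bot;print(bot.hand_in())"
```

```text
the job is handed in; nothing more can be done
None
```

The yellow reamer is seated home in the juicer's drive socket and released with its flange flat on the block; the green reamer is still in the rack, and the job was handed in at about 11 s.

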